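# Report the empty salt box

## Robot

A 6-joint arm with a two-finger parallel gripper is mounted at the origin on a cart in front of the work surface, level with it; the furniture and walls round the work are solid. World frame = base frame: x ahead of the robot, y to its left, z up, the work surface at z = 0. Lengths are in m, angles in rad, forces in N, time in s.
With the tool pointing down it reaches from about 0.3 to 0.95 m from the base axis. Payload 3.1 kg.
Tool frame: the origin (TCP) lies on the centre line of the jaws, within the pads' length; the fingertips stand 25 mm ahead of it and the grasp point (between the pads) lies 6 mm ahead of it; z points along the fingers, y is the line along which they close (so a half turn about z gives the same grasp; the last joint's range is limited). The gripper opens to 85 mm and grips with 20 to 120 N. Pads are 22 mm wide; open, the fingers measure 114 mm over their backs; the gripper's body (76 mm by 85 mm) begins 54 mm behind the grasp point. The pads swing forward as they close: fully open they stand 13 mm farther back than shut.
Start: joints at [1.069, 0.308, 1.634, -0, 1.2, -0.07], TCP at [0.262, 0.568, 0.256] pointing down, gripper open.
Joint ranges: [-3.06, 3.06], [-0.79, 1.96], [0.05, 2.63], [-1.19, 4.34], [0.05, 2.64], [-2.94, 2.94]. Speed limits (rad/s): [2.79, 2.79, 3.14, 3.14, 3.14, 3.14].

## Interface

Orientations are given as a rotation vector (axis times angle).
In Python, from bench import arm gives the robot as it stands. The module is installed in compiled form; this text tells all that it offers.
- The arm moves only by the tool move_arm, never from a script. Its argument "motion" is a list of rows, each a list of 3 entries, a list of its own where there are three numbers: the closure, from 0 (fully open) to 1 (shut), then the shift along the tool's x, y, z in m, then the turn, a rotation vector about the tool's x, y, z in degrees. In form: [[hand, [tx, ty, tz], [rx, ry, rz]], ...]. A call has 1 to 5 rows; each row is the pose to reach, as a shift and turn from the pose commanded when the call began, along the tool's axes at that moment; what a row does not reach only later rows make up. A row lasts 1/10 s, in which the tool goes at most 50 mm and 8.59 degrees, less where a joint would pass 70% of its speed; a pose out of reach is approached as far as the arm can. A call with a gripper value outside its range is refused whole. The fingers move at their own pace and stop on an object; the grip force is fixed at half the most. Time passes only in rows, so rows that repeat a pose let the fingers close. It gives the time, the measured TCP pose, the force, the opening and the grip force at its end, in the units of the state.
- arm.sense(): the state, without advancing time (a new reading comes with each control period).
- arm.get_image(name): name is "scene" or "side" or "wrist"; returns a dict with "pixels" (384x512x3 uint8, red, green, blue), "z_map" (384x512 float32, m along the optical axis (not along the pixel's ray), 0 where there is no reading), "camera_matrix" (3x3 intrinsics, pixels), "extrinsics" (4x4, takes a point from world to camera coordinates); the wrist camera has in their place "hand_eye" (4x4, takes a point from camera to tool coordinates, whose origin is the TCP and whose axes are the flange's). Camera axes: x right, y up, looking along -z (the intrinsics and any distortion apply to the point x, -y, -z); pixel columns grow to the right and rows downward; lengths in m; the calibration is good to about 2 mm. The wrist camera is an equidistant fisheye: a pixel r from the principal point sees the ray r / f radians off the axis. A picture is of the moment at which its call begins: read the wrist's pose just before it.
- arm.finish_job(): hands the job in; it is judged then, once.
Trained networks look in the newest picture that a camera, given by its name, has taken for a name from the list of things; names that differ only in an ending like _2 or _b are one class to them, and where a whole thing is asked for, a point or a joint stands for the part that bears it (a point fixed in the world has none). Each returns a list of dicts, best first, with "score" (0 to 1); they miss things now and then, are a little off and sometimes report something else, mostly with a low value. They report only what shows in the picture. A call takes as long as a camera call. They do not tell look-alikes from the thing itself.
- arm.find_in(camera, target): "bbox" ([left, top, right, bottom] as shares, 0 to 1, of the picture: columns of its width, rows of its height, round what is visible of it).
- arm.masks_of(camera, target): "pixels" (384x512 bool, what is visible of it) and "bbox" ([left, top, right, bottom] as shares, 0 to 1, of the picture: columns of its width, rows of its height, round what is visible of it).
The state is a dict: "t": time; "joints": joint angles; "qvel": joint speeds; "tau": joint torques, N m; "position": TCP position; "tool_rot": TCP orientation; "contact_force": force on the tool from outside, world axes, zero at the start; "moment": the same for the moment, N m; "width": opening from 0.0 (shut) to 1.0 (fully open); "grasp_force": force on a finger pad.
Only numpy, scipy, OpenCV 4.12 (cv2) and the standard library are available. Lean on these libraries where they do the work, as an engineer would, in place of code of your own. Each camera call takes 0.05 s, during which the arm holds its last target. There are 200 camera calls.

## Task

Show your colleague that the salt has run out: with the fingertips push the lid of the round wooden salt box aside on its pin, well past a quarter turn, then point down into the open box, fingertips just above the middle of its mouth, for about two seconds without touching it. Push the lid fully shut again so that the box stays clean, then ask for salt to be put on the list by pointing at the blue order pad, fingertips just above its middle, for about two seconds. Push gently and do not grip or lift anything; touch neither the pad nor its pencil, and leave the box and everything else standing where it is.

Things in the scene. Friction and masses are not known exactly. Their poses are not given: they have to be found in the camera images.
- salt_box: round olive-wood salt box, 91 mm in diameter, 80 mm high over the lid's knob, about 0.8 kg, standing loose on the worktop. Origin: centre of its underside; z up; its pin stands on the +x side. Its flat round lid (91 mm in diameter, underside 55 mm and top 68 mm above the worktop) turns level about an upright pin near the rim and carries a small finger knob near the opposite rim. The box is hollow and empty. A sideways push of more than about 3 N slides or tips the box
- salt_box_mouth (a point): centre of the box's round mouth, level with its rim, 54 mm above the worktop; the mouth is about 66 mm wide
- salt_box_hinge (a point): axis of the lid's pin, 38 mm from the box's centre, on the box's +x side, at the height of the lid's top (68 mm); the pin is upright
- lid_knob (a point): top centre of the lid's wooden finger knob, an upright stub 13 mm in diameter that rises 12 mm from the lid's top (68 to 80 mm above the worktop), 68 mm from the pin's axis; it moves with the lid
- salt_box_lid (a joint): angle of the lid in rad: 0 = shut (stop), grows anticlockwise seen from above, 2.62 = as far open as it goes (stop). At the start it may be slightly ajar (up to 0.25). A push of about 0.5 N sideways at the knob swings it; it stays where it is left
- order_pad: blue wire-bound order pad, 154 x 105 mm (x, y) and 14 mm thick, lying on the worktop. Origin: about the middle of its underside; z up
- pencil: green pencil, 123 mm long and 7 mm thick, lying on the pad near one of its short edges; origin at its middle, underside; y along it
- kitchen_timer: pale blue round kitchen timer, 69 mm in diameter, 42 mm high, a bystander; origin: centre of its underside
- spice_green: spice jar with a green cap and a green label, 46 mm in diameter, 106 mm high, a bystander; origin: centre of its underside
- spice_red: spice jar with a green cap and a white and red label, 46 mm in diameter, 106 mm high, a bystander; origin: centre of its underside
- spice_cream: spice jar with a green cap and a cream label, 46 mm in diameter, 106 mm high, a bystander; origin: centre of its underside
- teacup: white and blue teacup, 98 mm wide (122 mm with the handle), 60 mm high, standing on a saucer, a bystander; origin: centre of its underside
- lime_a: whole lime, 61 mm, lying on the wooden cutting board, a bystander; origin: underside
- lime_half: half a lime, 54 mm wide, 35 mm high, lying on the cutting board, a bystander; origin: underside
There are look-alikes about, which are no part of the job. Leave any orange or yellow look-alike of the salt_box alone.

How it is judged:
On the way, in this order (a step that is already met when the one before it is completed fails the run):
1. the salt box's lid has been swung well aside (more than 1.8 rad) (value of joint salt_box_lid above 1.8 rad), for 0.2 s.
2. pointing into the open box: the grasp point within 30 mm of the mouth's centre seen from above, the fingertips up to about 80 mm above the rim, nothing touched, for 1.5 s (value of joint salt_box_lid above 1.8 rad and horizontal distance between the grasp point and salt_box_mouth below 0.03 m and z of the grasp point in the frame of salt_box_mouth between 0.012 and 0.1 m and contact force between each of the arm, the fingers and anything else below 0.1 N), for 1.5 s.
3. the lid is shut again (within 0.12 rad) (value of joint salt_box_lid below 0.12 rad), for 0.2 s.
4. pointing at the order pad: the grasp point within 40 mm of the pad's middle seen from above, the fingertips up to about 80 mm above it, nothing touched, for 1.5 s (horizontal distance between the grasp point and order_pad below 0.04 m and z of the grasp point in the frame of order_pad between 0.025 and 0.115 m and contact force between each of the arm, the fingers and anything else below 0.1 N), for 1.5 s.
At the end, for the whole second after the job is handed in: the lid is shut (within 0.12 rad), the salt box stands upright at rest within 50 mm of where it stood, and the pad (within 10 mm) and pencil (15 mm) lie where they lay (value of joint salt_box_lid below 0.12 rad and linear speed of salt_box below 0.01 m/s and distance of salt_box from where it was at the start of the episode below 0.05 m and angle between salt_box's own z axis and vertical below 0.05 rad and distance of order_pad from where it was at the start of the episode below 0.01 m and distance of pencil from where it was at the start of the episode below 0.015 m); the robot touches nothing.
It fails at once if the salt box is lifted or tipped (height (world z) of salt_box above 0.012 m or angle between salt_box's own z axis and vertical above 0.15 rad).
It fails at once if the salt box is shoved more than 50 mm (distance of salt_box from where it was at the start of the episode above 0.05 m).
It fails at once if the lid or box is gripped or pressed with more than 15 N (contact force between the fingers and salt_box above 15 N).
It fails at once if the pad or the pencil is touched (contact force between any of the fingers, the arm and order_pad above 0.3 N or contact force between any of the fingers, the arm and pencil above 0.3 N).
It fails at once if a bystander is pushed, tipped or lifted (moved more than 15 mm) (distance of any of kitchen_timer, spice_green, spice_red, spice_cream, teacup from where it was at the start of the episode above 0.015 m or distance of any of lime_a, lime_half from where it was at the start of the episode above 0.03 m).
It also fails if it takes over 70 s, if anything falls off the work surface, if the arm or the gripper's body presses on something with over 40 N, if the wrist force passes 120 N, or if a joint passes its speed limit or range.

## Working session

There is one attempt and no reset: what is moved stays moved. The work goes in short steps, Python scripts to look and compute and a tool call to move; the robot and the scene stay as the last step left them, time stands still between calls to the robot, and variables do not carry over. Pictures are saved under pics/ and viewed, at most 10 in all, crops included, and the job is handed in when it is done.

Besides the shell and the picture viewer there is one more tool, called after "Emit:" as name(argument=value, ...) on one line, values as JSON. move_arm: Moves the arm, as the interface text tells. Its arguments: {"type":"object","properties":{"motion":{"type":"array"}},"required":["motion"]}

```bash
mkdir -p pics; cat > h.py <<'E'
import numpy as np, cv2
from bench import arm
from scipy.spatial.transform import Rotation as R
def cloud(im):
    K=im["camera_matrix"]; z=im["z_map"].astype(float); v,u=np.mgrid[0:384,0:512]
    X=(u-K[0,2])/K[0,0]*z; Y=(v-K[1,2])/K[1,1]*z
    P=np.stack([X,-Y,-z,np.ones_like(z)],-1)
    return (P@np.linalg.inv(im["extrinsics"]).T)[...,:3]
def save(im,name,crop=None,s=1):
    p=im["pixels"][...,::-1]
    if crop: p=p[crop[1]:crop[3],crop[0]:crop[2]]
    cv2.imwrite("pics/"+name,cv2.resize(p,None,fx=s,fy=s,interpolation=cv2.INTER_CUBIC))
E
python3 - <<'E'
from h import *
s=arm.sense(); print({k:np.round(v,3) for k,v in s.items()})
for c in ["scene","side"]:
    im=arm.get_image(c); save(im,c+"0.png",s=1.5); W=cloud(im)
    for t in ["salt_box","lid_knob","order_pad","pencil","kitchen_timer","spice_green","teacup","lime_a"]:
        for m in arm.masks_of(c,t)[:3]:
            q=W[m["pixels"]&(im["z_map"]>0)]
            if len(q)<5: continue
            print(c,t,round(m["score"],2),np.round(np.array(m["bbox"])*[512,384,512,384]),"med",np.round(np.median(q,0),3),"lo",np.round(np.percentile(q,3,axis=0),3),"hi",np.round(np.percentile(q,97,axis=0),3))
E
```

```text
{'t': np.float64(0.0), 'joints': array([ 1.069,  0.309,  1.635,  0.   ,  1.2  , -0.07 ]), 'qvel': array([ 0.001,  0.   , -0.001, -0.001, -0.001,  0.001]), 'tau': array([-1.0000e-03, -4.1526e+01, -2.7666e+01, -0.0000e+00,  1.1000e-02,
        0.0000e+00]), 'position': array([0.261, 0.567, 0.255]), 'tool_rot': array([-6.730e-01, -3.068e+00,  3.000e-03]), 'contact_force': array([-0.336,  0.207, -0.185]), 'moment': array([-0.041, -0.001,  0.   ]), 'grasp_force': np.float64(0.0), 'width': np.float64(1.002)}
scene salt_box 0.86 [233. 193. 258. 221.] med [ 0.46  -0.098  0.066] lo [ 0.435 -0.129  0.013] hi [ 0.509 -0.054  0.074]
scene salt_box 0.81 [212. 218. 244. 255.] med [ 0.324 -0.122  0.065] lo [ 0.295 -0.155  0.002] hi [ 0.378 -0.069  0.073]
scene salt_box 0.71 [183. 128. 203. 155.] med [0.669 0.31  0.062] lo [0.641 0.281 0.006] hi [0.718 0.361 0.075]
scene lid_knob 0.97 [233. 191. 256. 210.] med [ 0.474 -0.089  0.068] lo [ 0.438 -0.126  0.062] hi [ 0.515 -0.048  0.076]
scene lid_knob 0.84 [179. 130. 202. 141.] med [0.682 0.322 0.069] lo [0.643 0.284 0.063] hi [0.722 0.364 0.077]
scene
[... 1817 characters left out ...]
559 0.255 0.015]
side kitchen_timer 0.7 [224. 211. 243. 228.] med [0.585 0.039 0.023] lo [ 0.56   0.004 -0.001] hi [0.619 0.056 0.039]
side spice_green 0.72 [201. 192. 211. 218.] med [0.702 0.002 0.087] lo [ 0.695 -0.021  0.01 ] hi [0.733 0.016 0.105]
side spice_green 0.72 [223. 237. 277. 266.] med [0.477 0.204 0.009] lo [0.413 0.143 0.001] hi [0.556 0.255 0.012]
side teacup 0.61 [215. 258. 258. 293.] med [0.482 0.357 0.046] lo [0.436 0.333 0.016] hi [0.525 0.426 0.068]
side teacup 0.54 [232. 237. 247. 251.] med [0.521 0.186 0.015] lo [0.517 0.148 0.009] hi [0.529 0.22  0.018]
side lime_a 0.4 [278. 159. 291. 172.] med [ 0.48  -0.478  0.055] lo [ 0.457 -0.497  0.03 ] hi [ 0.505 -0.467  0.072]
```

View pics/scene0.png

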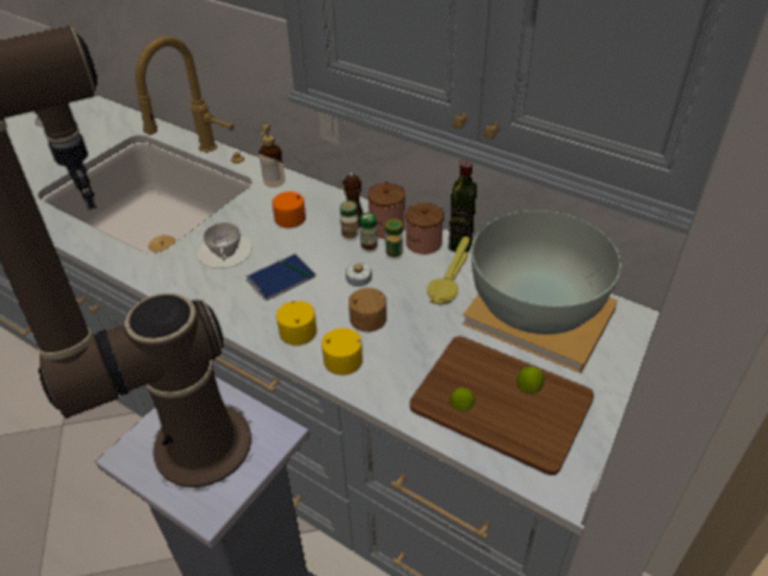

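View pics/side0.png

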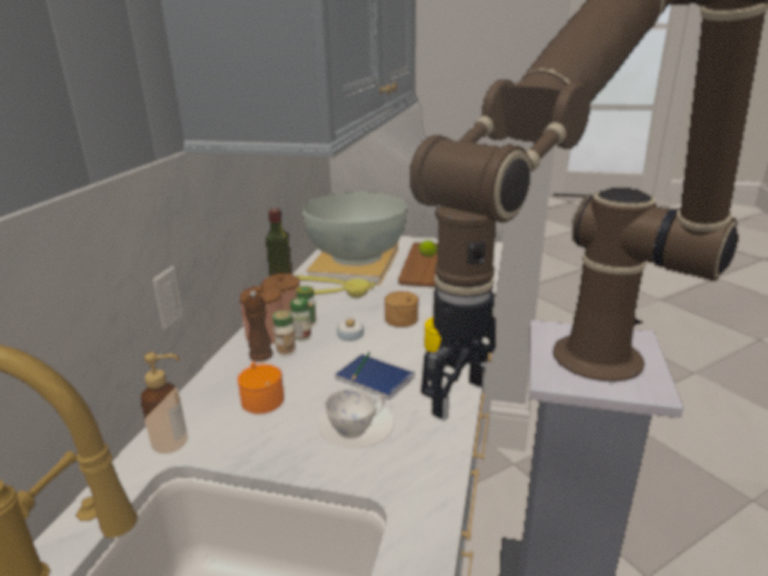

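Four boxes of this shape show, in scene pixels: brown wood (245,205), orange (193,139), and two yellow (198,215) and (228,233). Only the brown one fits "olive-wood", with its centre near (0.48, -0.09). The pad is at (187,184) in the scene and (250,250) in the side view. I'll go above the brown box and confirm it in a wrist crop.

Emit:
move_arm(motion=[[1, [-0.03, -0.03, 0], [0, 0, 0]], [1, [-0.06, -0.065, 0], [0, 0, 0]], [1, [-0.095, -0.1, 0], [0, 0, 0]], [1, [-0.125, -0.135, 0], [0, 0, 0]], [1, [-0.16, -0.17, 0], [0, 0, 0]]])

```text
t: 1.4
position: [0.3358, 0.3447, 0.2564]
tool_rot: [0.671, 3.069, 0.001]
contact_force: [1.5, 0.3, 0.7]
width: 0.143
grasp_force: 0.0
```

Emit:
move_arm(motion=[[1, [-0.03, -0.03, 0], [0, 0, 0]], [1, [-0.06, -0.065, 0], [0, 0, 0]], [1, [-0.095, -0.1, 0], [0, 0, 0]], [1, [-0.125, -0.135, 0], [0, 0, 0]], [1, [-0.16, -0.17, 0], [0, 0, 0]]])

```text
t: 1.9
position: [0.41, 0.1233, 0.2567]
tool_rot: [0.672, 3.068, 0.001]
contact_force: [0.9, -0.3, -0.1]
width: 0.002
grasp_force: 0.0
```

Emit:
move_arm(motion=[[1, [-0.03, -0.03, 0], [0, 0, 0]], [1, [-0.06, -0.065, 0], [0, 0, 0]], [1, [-0.095, -0.1, 0], [0, 0, 0]], [1, [-0.125, -0.135, 0], [0, 0, 0]], [1, [-0.16, -0.17, 0], [0, 0, 0]]])

```text
t: 2.4
position: [0.4841, -0.0983, 0.2566]
tool_rot: [0.673, 3.068, 0.0]
contact_force: [1.1, -0.3, 0.3]
width: 0.0
grasp_force: 0.0
```

```bash
cat >> h.py <<'E'
def wcloud(im,s):
    K=im["camera_matrix"]; z=im["z_map"].astype(float); v,u=np.mgrid[0:384,0:512]
    x=(u-K[0,2])/K[0,0]; y=(v-K[1,2])/K[1,1]; th=np.hypot(x,y)+1e-9
    k=np.tan(np.minimum(th,1.5))/th
    P=np.stack([x*k*z,-y*k*z,-z,np.ones_like(z)],-1)@im["hand_eye"].T
    return P[...,:3]@R.from_rotvec(s["tool_rot"]).as_matrix().T+s["position"], P[...,:3]
E
python3 - <<'E'
from h import *
s=arm.sense(); print({k:np.round(s[k],3) for k in ["t","position","tool_rot","contact_force","width","joints"]})
im=arm.get_image("wrist"); save(im,"wrist0.png",s=1.5); W,T=wcloud(im,s); print(im["camera_matrix"],im["hand_eye"].round(3))
for t in ["salt_box","lid_knob","order_pad","pencil"]:
    for m in arm.masks_of("wrist",t)[:4]:
        q=W[m["pixels"]&(im["z_map"]>0)]
        if len(q)<5: continue
        print(t,round(m["score"],2),np.round(np.array(m["bbox"])*[512,384,512,384]),"med",np.round(np.median(q,0),3),"lo",np.round(np.percentile(q,2,axis=0),3),"hi",np.round(np.percentile(q,98,axis=0),3))
f=T[(np.abs(T[...,0])<.03)&(np.abs(T[...,1])<.03)&(T[...,2]>-.05)&(T[...,2]<.06)]
if len(f): print("fingers in tool frame",f.min(0).round(3),f.max(0).round(3))
E
```

```text
{'t': np.float64(2.4), 'position': array([ 0.484, -0.098,  0.257]), 'tool_rot': array([0.673, 3.068, 0.   ]), 'contact_force': array([ 1.078, -0.276,  0.315]), 'width': np.float64(0.0), 'joints': array([-0.289,  0.053,  1.935,  0.   ,  1.153, -1.427])}
[[297.31863964   0.         253.00036904]
 [  0.         297.31863964 187.56130961]
 [  0.           0.           1.        ]] [[ 0.001  0.962  0.275  0.07 ]
 [ 1.    -0.001  0.     0.   ]
 [ 0.     0.275 -0.962 -0.117]
 [ 0.     0.     0.     1.   ]]
salt_box 0.85 [142.  14. 230. 102.] med [ 0.345 -0.109  0.066] lo [ 0.301 -0.151  0.02 ] hi [ 0.384 -0.07   0.076]
salt_box 0.75 [220. 120. 309. 208.] med [ 0.478 -0.084  0.066] lo [ 0.438 -0.126  0.001] hi [ 0.522 -0.044  0.076]
salt_box 0.61 [268.   3. 355.  61.] med [0.367 0.019 0.066] lo [ 0.334 -0.013  0.008] hi [0.398 0.069 0.069]
lid_knob 0.97 [220. 119. 308. 204.] med [ 0.478 -0.084  0.067] lo [ 0.438 -0.125  0.063] hi [ 0.52  -0.044  0.076]
lid_knob 0.67 [269.   0. 357.  54.] med [0.365 0.023 0.067] lo [ 0.334 -0.012  0.062] hi [0.397 0.07  0.069]
lid_knob 0.57 [144.  15. 229.  98.] med [ 0.342 -0.11   0.067] lo [ 0.3   -0.152  0.062] hi [ 0.382 -0.07   0.076]
order_pad 0.74 [405.  20. 473. 132.] med [0.476 0.183 0.01 ] lo [0.405 0.125 0.001] hi [0.554 0.248 0.013]
pencil 0.54 [406.  99. 470. 123.] med [0.517 0.164 0.017] lo [0.512 0.114 0.014] hi [0.522 0.22  0.019]
fingers in tool frame [-0.012 -0.03  -0.05 ] [0.019 0.03  0.023]
```

View pics/wrist0.png

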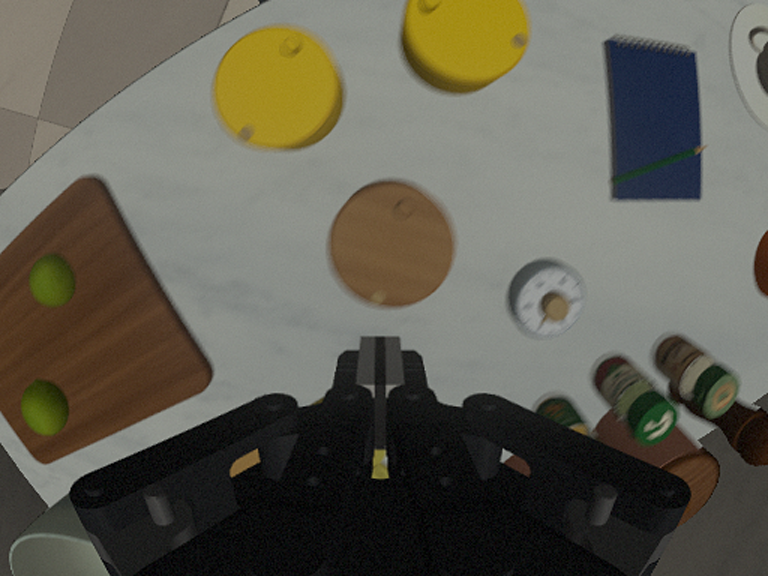

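The wrist picture shows the brown wooden box at (392,243) of the enlarged view, with its knob at (405,207) and brass pin at (379,297). The yellow look-alikes are at (280,88) and (465,40). The pad is at (655,120), with the pencil at (657,165). I'll measure the knob, pin, pad and fingers, and make the confirming crop.

```bash
python3 - <<'E'
from h import *
s=arm.sense(); im=arm.get_image("wrist"); W,T=wcloud(im,s); save(im,"crop0.png",(205,105,325,215),5)
ok=(im["z_map"]>0); near=ok&(np.hypot(W[...,0]-.478,W[...,1]+.085)<.065)
k=W[near&(W[...,2]>.073)]; print("knob",len(k),np.median(k,0).round(4),k.min(0).round(3),k.max(0).round(3))
top=near&(W[...,2]>.063)
(c,r)=cv2.minEnclosingCircle(W[top][:,:2].astype(np.float32)); print("lid",np.round(c,4),round(r,4), "z",np.median(W[top][:,2]).round(4))
h=W[194:203,249:257]; print("pin px",h[4,4].round(4)); print("knob px",W[138,270].round(4))
hsv=cv2.cvtColor(im["pixels"],cv2.COLOR_RGB2HSV); pm=arm.masks_of("wrist","order_pad")[0]["pixels"]&ok
q=W[pm]; print("pad",cv2.minAreaRect(q[q[:,2]>.004][:,:2].astype(np.float32)*1000))
f=T[ok&(np.abs(T[...,0])<.03)&(np.abs(T[...,1])<.03)&(T[...,2]>-.01)&(T[...,2]<.06)]
for z in (-.01,0,.01,.02):
    g=f[(f[:,2]>=z)&(f[:,2]<z+.01)]
    if len(g): print(z,len(g),g.min(0).round(3),g.max(0).round(3))
print(R.from_rotvec(s["tool_rot"]).as_matrix().round(3))
for n,p in dict(timer=(.585,.015)).items():
    a=W[ok&(np.hypot(W[...,0]-p[0],W[...,1]-p[1])<.06)&(W[...,2]>.015)]; print(n,a.min(0).round(3),a.max(0).round(3))
E
```

```text
knob 41385 [ 0.4721 -0.0917  0.3136] [ 0.447 -0.149  0.075] [ 0.519 -0.035  0.336]
lid [ 0.4779 -0.0905] 0.0601 z 0.3096
pin px [ 0.5099 -0.1081  0.0676]
knob px [ 0.4568 -0.0651  0.0794]
pad ((480.383544921875, 189.5211639404297), (106.13726806640625, 153.37757873535156), 69.4876480102539)
-0.01 519 [ 0.007 -0.014 -0.01 ] [ 0.013  0.014 -0.   ]
0 547 [ 0.007 -0.014  0.   ] [0.012 0.014 0.01 ]
0.01 384 [ 0.006 -0.013  0.01 ] [0.012 0.013 0.02 ]
0.02 39 [ 0.011 -0.006  0.02 ] [0.012 0.006 0.023]
[[-0.908  0.419 -0.001]
 [ 0.419  0.908  0.001]
 [ 0.001  0.    -1.   ]]
timer [ 0.554 -0.016  0.015] [0.623 0.053 0.044]
```

View pics/crop0.png

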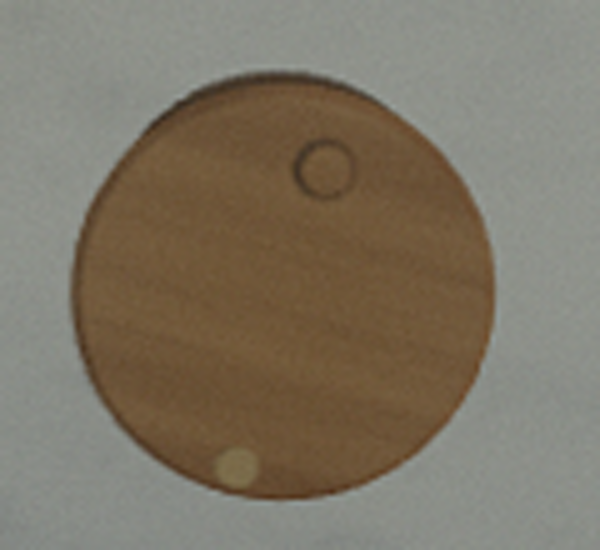

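The crop confirms the wooden box, with a plain brown lid, its knob at (325,170) and a brass pin at (238,467). Pin (0.510,-0.108) to knob (0.457,-0.065) measures 68 mm, which agrees. I'll turn the closed fingers so their flat -x face pushes tangentially behind the knob.

Emit:
move_arm(motion=[[1, [0.006, 0.01, 0.02], [0, 0, 7]], [1, [0.012, 0.02, 0.04], [0, 0, 14]], [1, [0.018, 0.03, 0.06], [0, 0, 21]], [1, [0.025, 0.04, 0.08], [0, 0, 28]], [1, [0.031, 0.048, 0.1], [0, 0, 35]]])

```text
t: 3.25
position: [0.4754, -0.0376, 0.1557]
tool_rot: [1.567, 2.723, 0.001]
contact_force: [0.9, 0.5, -0.7]
width: -0.001
grasp_force: 0.0
```

Emit:
move_arm(motion=[[1, [0, 0, 0], [0, 0, 7]], [1, [0, 0, 0], [0, 0, 14]], [1, [0, 0, 0], [0, 0, 21]], [1, [0, 0, 0], [0, 0, 28]], [1, [0, 0, 0], [0, 0, 35]]])

```text
t: 3.75
position: [0.4755, -0.0381, 0.1564]
tool_rot: [-2.313, -2.125, -0.0]
contact_force: [-0.6, 0.6, 0.1]
width: -0.002
grasp_force: 0.0
```

Emit:
move_arm(motion=[[1, [0, 0, 0], [0, 0, 7]], [1, [0, 0, 0], [0, 0, 14]], [1, [0, 0, 0], [0, 0, 21]], [1, [0, 0, 0], [0, 0, 28]], [1, [0, 0, 0], [0, 0, 34]]])

```text
t: 4.25
position: [0.4755, -0.0381, 0.1564]
tool_rot: [-2.833, -1.356, -0.0]
contact_force: [-0.2, -0.3, 0.8]
width: 0.0
grasp_force: 0.0
```

```bash
cat >> h.py <<'E'
PIN=np.array([.510,-.108])
def rel():
    s=arm.sense(); M=R.from_rotvec(s["tool_rot"]).as_matrix(); x=M[:2,0]
    d=s["position"][:2]-PIN; a=np.arctan2(d[1],d[0])
    hd=np.degrees(np.arctan2(x[1],x[0])); 
    print("t",s["t"],"pos",s["position"].round(4),"heading",hd.round(1),"radius",np.hypot(*d).round(4),"ang",np.degrees(a).round(1)%360,"pin in tool",(M.T@np.append(-d,0)).round(4),"tilt",M[2].round(3),"F",np.round(s["contact_force"],2))
    return s
E
python3 - <<'E'
from h import *
s=rel(); im=arm.get_image("wrist"); W,T=wcloud(im,s)
print("pad?",[ (m["score"]) for m in arm.masks_of("wrist","lid_knob")])
ok=im["z_map"]>0
a=W[ok&(W[...,2]>.072)&(W[...,2]<.084)&(np.hypot(W[...,0]-.457,W[...,1]+.065)<.03)]; print(len(a),np.median(a,0) if len(a) else 0)
E
```

```text
t 4.25 pos [ 0.4755 -0.0381  0.1564] heading 51.2 radius 0.0779 ang 116.3 pin in tool [-0.0328  0.0707 -0.    ] tilt [ 0. -0. -1.] F [-0.18 -0.26  0.75]
pad? [0.93, 0.78, 0.56]
0 0
```

Emit:
move_arm(motion=[[1, [0, 0.002, 0.02], [0, 0, 0]], [1, [0, 0.003, 0.035], [0, 0, 0]], [1, [0, 0.003, 0.048], [0, 0, 0]], [1, [0, 0.003, 0.058], [0, 0, 0]], [1, [0, 0.003, 0.058], [0, 0, 0]]])

```text
t: 4.85
position: [0.477, -0.0411, 0.0968]
tool_rot: [-2.83, -1.36, 0.004]
contact_force: [0.2, 0.3, 0.6]
width: 0.004
grasp_force: 0.0
```

```bash
python3 - <<'E'
from h import *
s=rel(); im=arm.get_image("wrist"); save(im,"w1.png",(120,60,400,340),2); W,T=wcloud(im,s); print(s["contact_force"].round(2))
ok=im["z_map"]>0; a=W[ok&(np.hypot(W[...,0]-.485,W[...,1]+.08)<.05)&(W[...,2]<.09)]; print(len(a),np.percentile(a[:,2],[5,50,95,99.5]).round(4))
im=arm.get_image("scene"); W=cloud(im); ok=im["z_map"]>0
save(im,"s1.png",(205,160,300,240),6)
E
```

```text
t 4.85 pos [ 0.477  -0.0411  0.0968] heading 51.3 radius 0.0746 ang 116.3 pin in tool [-0.0316  0.0676 -0.0002] tilt [-0.002 -0.003 -1.   ] F [0.22 0.26 0.58]
[0.22 0.26 0.58]
10360 [-0.0007  0.0647  0.0678  0.0884]
```

View pics/w1.png

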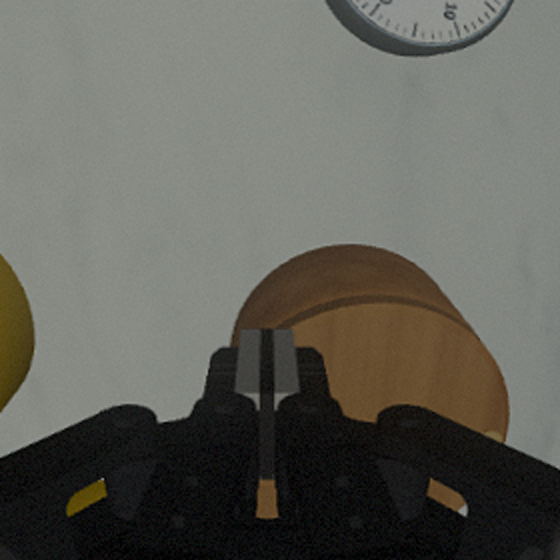

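The picture shows the fingertips (266,350) just above the lid near its far edge, beside the knob and clear of everything. Now I'll make contact and swing the lid by rotating about the pin.

Emit:
move_arm(motion=[[1, [-0.003, 0, 0], [0, 0, 0]], [1, [-0.006, 0, 0], [0, 0, 0]], [1, [-0.009, 0, 0], [0, 0, 0]], [1, [-0.012, 0, 0], [0, 0, 0]], [1, [-0.014, 0, 0], [0, 0, 0]]])

```text
t: 5.45
position: [0.4695, -0.053, 0.0985]
tool_rot: [2.833, 1.358, 0.0]
contact_force: [0.9, 0.9, -0.3]
width: 0.0
grasp_force: 0.2
```

Emit:
move_arm(motion=[[1, [-0.0048, -0.0011, 0], [0, 0, -4]], [1, [-0.0097, -0.0018, 0], [0, 0, -8]], [1, [-0.0145, -0.0022, 0], [0, 0, -12]], [1, [-0.0194, -0.0024, 0], [0, 0, -16]], [1, [-0.0244, -0.0021, 0], [0, 0, -20]]])

```text
t: 5.95
position: [0.4526, -0.0706, 0.0984]
tool_rot: [2.551, 1.834, 0.0]
contact_force: [-0.4, -0.1, 0.0]
width: 0.002
grasp_force: 0.2
```

```bash
python3 - <<'E'
from h import *
s=rel(); im=arm.get_image("scene"); save(im,"s2.png",(205,160,300,240),7); W=cloud(im); ok=im["z_map"]>0
a=W[ok&(np.hypot(W[...,0]-.48,W[...,1]+.1)<.12)&(W[...,2]>.073)&(W[...,2]<.084)]; print(len(a),a.round(3)[:15].tolist())
E
```

```text
t 5.95 pos [ 0.4526 -0.0706  0.0984] heading 71.4 radius 0.0686 ang 146.9 pin in tool [-0.0172  0.0664  0.    ] tilt [ 0.  0. -1.] F [-0.35 -0.14  0.01]
41 [[0.502, -0.077, 0.074], [0.489, -0.065, 0.074], [0.492, -0.08, 0.078], [0.494, -0.083, 0.073], [0.496, -0.086, 0.073], [0.501, -0.095, 0.074], [0.506, -0.113, 0.074], [0.462, -0.08, 0.083], [0.497, -0.115, 0.073], [0.453, -0.073, 0.077], [0.456, -0.079, 0.078], [0.482, -0.116, 0.076], [0.442, -0.076, 0.083], [0.445, -0.078, 0.082], [0.448, -0.08, 0.08]]
```

View pics/s2.png

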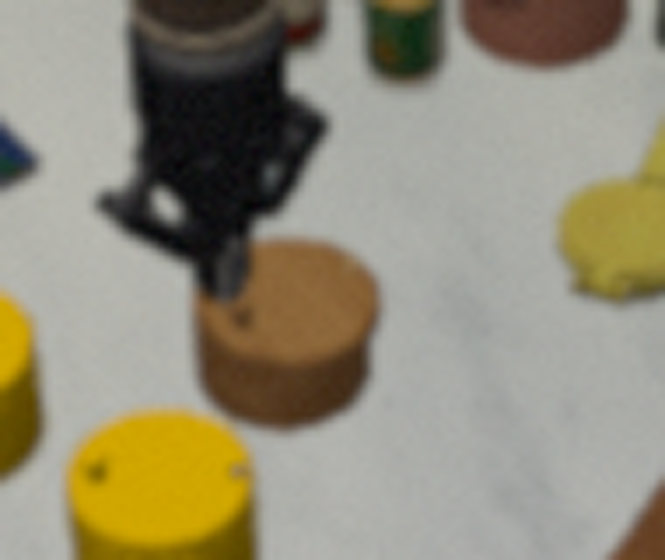

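The picture shows the fingers behind the knob at (240,318), with the lid turning over a box that is standing still. I'll continue.

Emit:
move_arm(motion=[[1, [-0.0048, -0.0011, 0], [0, 0, -4]], [1, [-0.0097, -0.0018, 0], [0, 0, -8]], [1, [-0.0145, -0.0022, 0], [0, 0, -12]], [1, [-0.0194, -0.0024, 0], [0, 0, -16]], [1, [-0.0244, -0.0021, 0], [0, 0, -20]]])

```text
t: 6.5
position: [0.4427, -0.0929, 0.0983]
tool_rot: [-2.195, -2.247, -0.0]
contact_force: [-0.3, -0.2, -0.4]
width: 0.001
grasp_force: 0.2
```

Emit:
move_arm(motion=[[1, [-0.0048, -0.0011, 0], [0, 0, -4]], [1, [-0.0097, -0.0018, 0], [0, 0, -8]], [1, [-0.0145, -0.0022, 0], [0, 0, -12]], [1, [-0.0194, -0.0024, 0], [0, 0, -16]], [1, [-0.0244, -0.0021, 0], [0, 0, -20]]])

```text
t: 7.0
position: [0.4411, -0.1173, 0.0982]
tool_rot: [-1.772, -2.594, -0.0]
contact_force: [0.3, 0.5, 0.5]
width: 0.003
grasp_force: 0.2
```

```bash
python3 - <<'E'
from h import *
s=rel(); im=arm.get_image("scene")
W=cloud(im)
for m in arm.masks_of("scene","salt_box")[:4]:
    q=W[m["pixels"]&(im["z_map"]>0)]; print(round(m["score"],2),np.median(q,0).round(3),np.percentile(q,3,axis=0).round(3),np.percentile(q,97,axis=0).round(3))
E
```

```text
t 7.0 pos [ 0.4411 -0.1173  0.0982] heading 111.3 radius 0.0695 ang 187.7 pin in tool [-0.0164  0.0676 -0.    ] tilt [ 0. -0. -1.] F [0.28 0.45 0.48]
0.96 [ 0.456 -0.117  0.064] [ 0.431 -0.163  0.006] [ 0.513 -0.046  0.079]
0.87 [ 0.324 -0.122  0.066] [ 0.295 -0.156  0.011] [ 0.376 -0.076  0.074]
0.75 [0.669 0.309 0.06 ] [0.641 0.28  0.007] [0.716 0.362 0.073]
```

Emit:
move_arm(motion=[[1, [-0.0048, -0.0011, 0], [0, 0, -4]], [1, [-0.0097, -0.0018, 0], [0, 0, -8]], [1, [-0.0145, -0.0022, 0], [0, 0, -12]], [1, [-0.0194, -0.0024, 0], [0, 0, -16]], [1, [-0.0244, -0.0021, 0], [0, 0, -20]]])

```text
t: 7.6
position: [0.448, -0.1406, 0.0982]
tool_rot: [-1.296, -2.861, -0.0]
contact_force: [-0.2, 0.2, 1.1]
width: -0.003
grasp_force: 0.2
```

Emit:
move_arm(motion=[[1, [-0.0048, -0.0011, 0], [0, 0, -4]], [1, [-0.0097, -0.0018, 0], [0, 0, -8]], [1, [-0.0145, -0.0022, 0], [0, 0, -12]], [1, [-0.0194, -0.0024, 0], [0, 0, -16]], [1, [-0.0244, -0.0021, 0], [0, 0, -20]]])

```text
t: 8.1
position: [0.4626, -0.1603, 0.0982]
tool_rot: [-0.779, -3.043, -0.001]
contact_force: [-0.9, 0.7, -0.2]
width: -0.004
grasp_force: 0.2
```

Emit:
move_arm(motion=[[1, [-0.0048, -0.0011, 0], [0, 0, -4]], [1, [-0.0097, -0.0018, 0], [0, 0, -8]], [1, [-0.0145, -0.0022, 0], [0, 0, -12]], [1, [-0.0194, -0.0024, 0], [0, 0, -16]], [1, [-0.0244, -0.0021, 0], [0, 0, -20]]])

```text
t: 8.6
position: [0.483, -0.1738, 0.0981]
tool_rot: [-0.239, -3.132, -0.001]
contact_force: [-0.9, -0.3, 0.2]
width: 0.002
grasp_force: 0.2
```

```bash
python3 - <<'E'
from h import *
s=rel(); im=arm.get_image("scene"); save(im,"s3.png",(205,160,300,240),7)
W=cloud(im)
for m in arm.masks_of("scene","salt_box")[:4]:
    q=W[m["pixels"]&(im["z_map"]>0)]; print(round(m["score"],2),np.median(q,0).round(3),np.percentile(q,3,axis=0).round(3),np.percentile(q,97,axis=0).round(3))
E
```

```text
t 8.6 pos [ 0.483  -0.1738  0.0981] heading 171.3 radius 0.0711 ang 247.7 pin in tool [-0.0167  0.0691  0.    ] tilt [ 0.001  0.    -1.   ] F [-0.89 -0.3   0.17]
0.9 [0.339 0.017 0.065] [ 0.31  -0.013  0.011] [0.391 0.064 0.074]
0.89 [ 0.322 -0.123  0.066] [ 0.295 -0.156  0.013] [ 0.373 -0.081  0.074]
0.63 [0.667 0.31  0.059] [0.642 0.28  0.002] [0.714 0.367 0.074]
0.59 [ 0.473 -0.105  0.048] [ 0.435 -0.184  0.011] [ 0.517 -0.047  0.072]
```

View pics/s3.png

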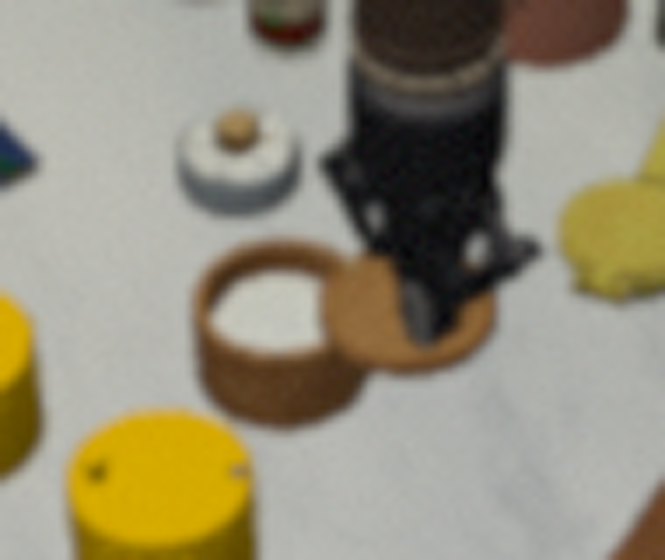

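The picture shows the lid swung aside at (410,300), the box open with its mouth at (275,305), and the box unmoved. I'll back off, rise, and measure the mouth and lid.

Emit:
move_arm(motion=[[1, [0.01, 0, 0], [0, 0, 0]], [1, [0.015, 0, -0.02], [0, 0, 0]], [1, [0.015, 0.01, -0.06], [0, 0, 0]], [1, [0.015, 0.03, -0.1], [0, 0, 0]], [1, [0.015, 0.05, -0.12], [0, 0, 0]]])

```text
t: 9.2
position: [0.4765, -0.1224, 0.2216]
tool_rot: [0.244, 3.128, -0.002]
contact_force: [1.4, -0.5, -0.3]
width: -0.0
grasp_force: 0.0
```

```bash
python3 - <<'E'
from h import *
s=rel(); im=arm.get_image("wrist"); save(im,"w2.png",s=1.5); W,T=wcloud(im,s); ok=im["z_map"]>0
b=ok&(np.hypot(W[...,0]-.481,W[...,1]+.10)<.13)
rim=b&(np.abs(W[...,2]-.054)<.004)&(np.hypot(W[...,0]-.481,W[...,1]+.085)<.06)
q=W[rim]; print("rim",len(q),cv2.minEnclosingCircle(q[:,:2].astype(np.float32)),np.median(q,0).round(3))
k=W[b&(W[...,2]>.074)&(W[...,2]<.083)]; 
k=k[np.hypot(k[:,0]-.50,k[:,1]+.175)<.03]; print("knob",len(k), np.median(k,0).round(4) if len(k) else 0)
l=W[b&(W[...,2]>.064)&(W[...,2]<.071)]; print("lid",len(l),cv2.minEnclosingCircle(l[:,:2].astype(np.float32)))
E
```

```text
t 9.2 pos [ 0.4765 -0.1224  0.2216] heading 171.1 radius 0.0364 ang 203.3 pin in tool [-0.0308  0.0194  0.0001] tilt [-0.005 -0.001 -1.   ] F [ 1.38 -0.51 -0.29]
rim 1668 ((0.47901371121406555, -0.09060299396514893), 0.05141224339604378) [ 0.463 -0.071  0.054]
knob 134 [ 0.4999 -0.1763  0.0792]
lid 7436 ((0.4491414725780487, -0.11954925954341888), 0.10697782784700394)
```

View pics/w2.png

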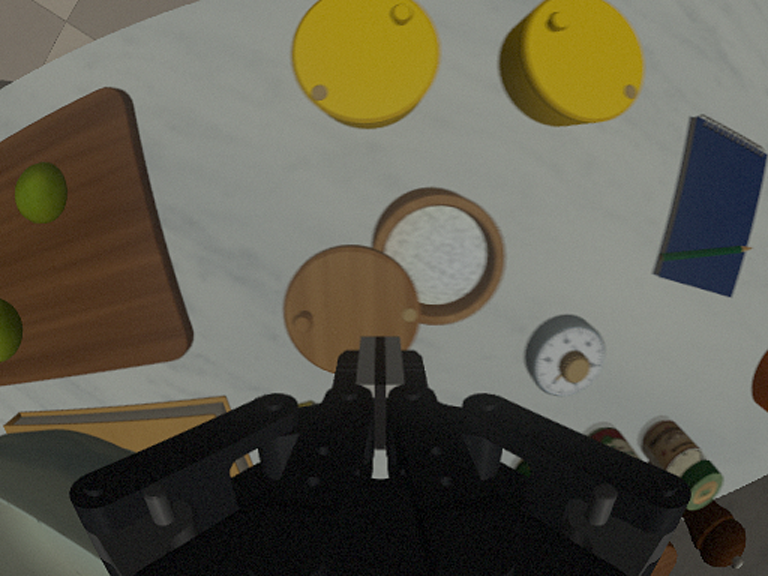

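The lid's knob is at (303,320) in the picture, measured at (0.500,-0.176). That gives 262° about the pin, at least 2.1 rad open. The mouth is at (438,257), with its centre about (0.484,-0.081). Now I'll point into it.

Emit:
move_arm(motion=[[1, [0, 0.015, 0.02], [0, 0, 0]], [1, [0, 0.03, 0.05], [0, 0, 0]], [1, [-0.001, 0.042, 0.08], [0, 0, 0]], [1, [-0.001, 0.042, 0.1], [0, 0, 0]], [1, [-0.001, 0.042, 0.1], [0, 0, 0]]])

```text
t: 9.75
position: [0.479, -0.0797, 0.1147]
tool_rot: [-0.24, -3.124, -0.002]
contact_force: [0.1, -0.5, -0.3]
width: 0.001
grasp_force: 0.0
```

Emit:
move_arm(motion=[[1, [0, 0, 0], [0, 0, 0]], [1, [0, 0, 0], [0, 0, 0]], [1, [0, 0, 0], [0, 0, 0]], [1, [0, 0, 0], [0, 0, 0]], [1, [0, 0, 0], [0, 0, 0]]])

```text
t: 10.25
position: [0.4837, -0.0813, 0.119]
tool_rot: [0.24, 3.131, -0.0]
contact_force: [0.2, -0.4, 0.5]
width: 0.001
grasp_force: 0.0
```

Emit:
move_arm(motion=[[1, [0, 0, 0], [0, 0, 0]], [1, [0, 0, 0], [0, 0, 0]], [1, [0, 0, 0], [0, 0, 0]], [1, [0, 0, 0], [0, 0, 0]], [1, [0, 0, 0], [0, 0, 0]]])

```text
t: 10.75
position: [0.4832, -0.081, 0.1182]
tool_rot: [-0.239, -3.132, 0.0]
contact_force: [-0.3, -0.7, -0.3]
width: 0.002
grasp_force: 0.0
```

Emit:
move_arm(motion=[[1, [0, 0, 0], [0, 0, 0]], [1, [0, 0, 0], [0, 0, 0]], [1, [0, 0, 0], [0, 0, 0]], [1, [0, 0, 0], [0, 0, 0]], [1, [0, 0, 0], [0, 0, 0]]])

```text
t: 11.25
position: [0.4832, -0.081, 0.1183]
tool_rot: [0.239, 3.132, -0.0]
contact_force: [0.1, -0.2, 0.6]
width: -0.002
grasp_force: 0.0
```

Emit:
move_arm(motion=[[1, [0, 0, 0], [0, 0, 0]], [1, [0, 0, 0], [0, 0, 0]], [1, [0, 0, 0], [0, 0, 0]], [1, [0, 0, 0], [0, 0, 0]], [1, [0, 0, 0], [0, 0, 0]]])

```text
t: 11.75
position: [0.4833, -0.081, 0.1183]
tool_rot: [0.239, 3.132, -0.0]
contact_force: [-0.0, -0.2, -0.3]
width: 0.002
grasp_force: 0.0
```

```bash
python3 - <<'E'
from h import *
s=rel(); im=arm.get_image("wrist"); W,T=wcloud(im,s); b=(im["z_map"]>0)&(np.abs(W[...,2]-.054)<.003)&(np.hypot(W[...,0]-.484,W[...,1]+.081)<.06)
q=W[b]; print(len(q),np.percentile(q,[1,99],axis=0).round(3))
E
```

```text
t 11.75 pos [ 0.4833 -0.081   0.1183] heading 171.3 radius 0.038 ang 134.8 pin in tool [-0.0305 -0.0226  0.    ] tilt [-0. -0. -1.] F [-0.04 -0.21 -0.31]
3085 [[ 0.436 -0.124  0.051]
 [ 0.515 -0.04   0.056]]
```

I held still there for over 2 s. Next I'll hop over the lid to the other side of the knob for closing.

Emit:
move_arm(motion=[[1, [-0.01, -0.015, -0.015], [0, 0, 0]], [1, [-0.025, -0.035, -0.015], [0, 0, 0]], [1, [-0.04, -0.06, -0.015], [0, 0, 0]], [1, [-0.055, -0.08, -0.01], [0, 0, 0]], [1, [-0.062, -0.091, 0], [0, 0, 0]]])

```text
t: 12.3
position: [0.5328, -0.1825, 0.1192]
tool_rot: [0.241, 3.128, -0.002]
contact_force: [0.4, -0.1, -0.3]
width: -0.004
grasp_force: 0.0
```

Emit:
move_arm(motion=[[1, [0, 0, 0], [0, 0, 0]], [1, [0, 0, 0.006], [0, 0, 0]], [1, [0, 0, 0.012], [0, 0, 0]], [1, [0, 0, 0.02], [0, 0, 0]], [1, [0, 0, 0.02], [0, 0, 0]]])

```text
t: 12.8
position: [0.5293, -0.1791, 0.0967]
tool_rot: [-0.238, -3.129, -0.002]
contact_force: [-0.7, 0.2, 0.2]
width: 0.0
grasp_force: 0.0
```

```bash
python3 -c "
from h import *
rel()"
```

```text
t 12.8 pos [ 0.5293 -0.1791  0.0967] heading 171.3 radius 0.0737 ang 285.2 pin in tool [0.0298 0.0674 0.0002] tilt [ 0.003  0.001 -1.   ] F [-0.73  0.18  0.2 ]
```

Emit:
move_arm(motion=[[1, [0.003, 0, 0], [0, 0, 0]], [1, [0.006, 0, 0], [0, 0, 0]], [1, [0.009, 0, 0], [0, 0, 0]], [1, [0.011, 0, 0], [0, 0, 0]], [1, [0.013, 0, 0], [0, 0, 0]]])

```text
t: 13.3
position: [0.5178, -0.1785, 0.0986]
tool_rot: [0.24, 3.132, -0.0]
contact_force: [0.7, -0.5, 0.3]
width: -0.002
grasp_force: 0.2
```

Emit:
move_arm(motion=[[1, [0.0048, -0.0011, 0], [0, 0, 4]], [1, [0.0097, -0.0018, 0], [0, 0, 8]], [1, [0.0145, -0.0022, 0], [0, 0, 12]], [1, [0.0194, -0.0024, 0], [0, 0, 16]], [1, [0.0244, -0.0021, 0], [0, 0, 20]]])

```text
t: 13.8
position: [0.4935, -0.177, 0.0986]
tool_rot: [0.784, 3.041, -0.0]
contact_force: [0.9, -1.3, 1.0]
width: 0.002
grasp_force: 0.2
```

Emit:
move_arm(motion=[[1, [0.0048, -0.0011, 0], [0, 0, 4]], [1, [0.0097, -0.0018, 0], [0, 0, 8]], [1, [0.0145, -0.0022, 0], [0, 0, 12]], [1, [0.0194, -0.0024, 0], [0, 0, 16]], [1, [0.0244, -0.0021, 0], [0, 0, 20]]])

```text
t: 14.3
position: [0.4711, -0.1671, 0.0986]
tool_rot: [1.3, 2.859, -0.0]
contact_force: [0.7, -0.1, 0.6]
width: -0.001
grasp_force: 0.2
```

Emit:
move_arm(motion=[[1, [0.0048, -0.0011, 0], [0, 0, 4]], [1, [0.0097, -0.0018, 0], [0, 0, 8]], [1, [0.0145, -0.0022, 0], [0, 0, 12]], [1, [0.0194, -0.0024, 0], [0, 0, 16]], [1, [0.0244, -0.0021, 0], [0, 0, 20]]])

```text
t: 14.8
position: [0.4535, -0.1501, 0.0986]
tool_rot: [1.777, 2.589, 0.0]
contact_force: [0.8, -0.1, -0.8]
width: 0.001
grasp_force: 0.2
```

```bash
python3 -c "
from h import *
rel(); im=arm.get_image('scene'); save(im,'s4.png',(205,160,300,240),7)"
```

```text
t 14.8 pos [ 0.4535 -0.1501  0.0986] heading 111.1 radius 0.0704 ang 216.7 pin in tool [0.0189 0.0678 0.    ] tilt [-0.001  0.001 -1.   ] F [ 0.8  -0.08 -0.79]
```

View pics/s4.png

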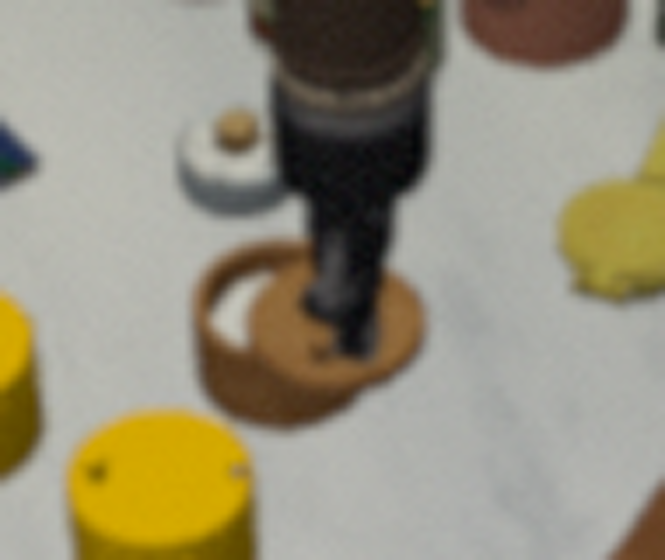

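The picture shows the lid half closed, with the fingers behind the knob at (320,352) and the box in place. I'll continue.

Emit:
move_arm(motion=[[1, [0.0048, -0.0011, 0], [0, 0, 4]], [1, [0.0097, -0.0018, 0], [0, 0, 8]], [1, [0.0145, -0.0022, 0], [0, 0, 12]], [1, [0.0194, -0.0024, 0], [0, 0, 16]], [1, [0.0244, -0.0021, 0], [0, 0, 20]]])

```text
t: 15.35
position: [0.4428, -0.1281, 0.0986]
tool_rot: [2.198, 2.243, 0.001]
contact_force: [0.6, -0.6, 0.4]
width: 0.002
grasp_force: 0.2
```

Emit:
move_arm(motion=[[1, [0.0048, -0.0011, 0], [0, 0, 4]], [1, [0.0097, -0.0018, 0], [0, 0, 8]], [1, [0.0145, -0.0022, 0], [0, 0, 12]], [1, [0.0194, -0.0024, 0], [0, 0, 16]], [1, [0.0244, -0.0021, 0], [0, 0, 20]]])

```text
t: 15.85
position: [0.4402, -0.1037, 0.0985]
tool_rot: [2.554, 1.828, 0.001]
contact_force: [-0.3, -1.2, 0.6]
width: 0.005
grasp_force: 0.2
```

Emit:
move_arm(motion=[[1, [0.0024, -0.0006, 0], [0, 0, 2]], [1, [0.0048, -0.0011, 0], [0, 0, 4]], [1, [0.0072, -0.0015, 0], [0, 0, 6]], [1, [0.0097, -0.0018, 0], [0, 0, 8]], [1, [0.012, -0.002, 0], [0, 0, 10]]])

```text
t: 16.35
position: [0.4421, -0.0917, 0.0985]
tool_rot: [2.703, 1.6, 0.0]
contact_force: [0.3, -0.5, 0.3]
width: -0.002
grasp_force: 0.2
```

Emit:
move_arm(motion=[[1, [0.0024, -0.0006, 0], [0, 0, 2]], [1, [0.0048, -0.0011, 0], [0, 0, 4]], [1, [0.0072, -0.0015, 0], [0, 0, 6]], [1, [0.0072, -0.0015, 0], [0, 0, 6]], [1, [0.0072, -0.0015, 0], [0, 0, 6]]])

```text
t: 16.85
position: [0.4441, -0.0846, 0.0984]
tool_rot: [2.782, 1.459, 0.0]
contact_force: [1.1, 0.4, 0.9]
width: -0.002
grasp_force: 0.0
```

```bash
cat >> h.py <<'E'
def look():
    s=rel(); im=arm.get_image("wrist"); W,T=wcloud(im,s); b=(im["z_map"]>0)&(np.hypot(W[...,0]-.481,W[...,1]+.085)<.09)&(W[...,2]<.09)
    f=~((np.abs(T[...,0])<.016)&(np.abs(T[...,1])<.03)&(T[...,2]<.03))
    for n,lo,hi in (("rim/inside",.03,.058),("lid",.063,.072),("knob",.074,.083)):
        q=W[b&f&(W[...,2]>lo)&(W[...,2]<hi)]
        if len(q): print(n,len(q),np.median(q,0).round(4),np.percentile(q,[1,99],axis=0).round(3).tolist())
E
python3 -c "
from h import *
look()"
```

```text
t 16.85 pos [ 0.4441 -0.0846  0.0984] heading 55.3 radius 0.0699 ang 160.5 pin in tool [0.0183 0.0675 0.    ] tilt [ 0.  0. -1.] F [1.12 0.42 0.88]
rim/inside 990 [ 0.4927 -0.044   0.0533] [[0.452, -0.073, 0.032], [0.524, -0.039, 0.057]]
lid 16865 [ 0.4835 -0.0799  0.0666] [[0.441, -0.127, 0.064], [0.521, -0.044, 0.068]]
knob 371 [ 0.4557 -0.0681  0.0789] [[0.449, -0.074, 0.075], [0.46, -0.064, 0.081]]
```

Emit:
move_arm(motion=[[1, [0.0012, -0.0003, 0], [0, 0, 1]], [1, [0.0024, -0.0006, 0], [0, 0, 2]], [1, [0.0036, -0.0009, 0], [0, 0, 3]], [1, [0.0048, -0.0011, 0], [0, 0, 4]], [1, [0.0048, -0.0011, 0], [0, 0, 4]]])

```text
t: 17.4
position: [0.4459, -0.0798, 0.0983]
tool_rot: [-2.833, -1.358, -0.0]
contact_force: [-0.1, 0.6, 1.2]
width: -0.002
grasp_force: 0.0
```

```bash
python3 -c "
from h import *
look()"
```

```text
t 17.4 pos [ 0.4459 -0.0798  0.0983] heading 51.2 radius 0.07 ang 156.3 pin in tool [0.0181 0.0676 0.    ] tilt [ 0.  0. -1.] F [-0.1   0.62  1.23]
rim/inside 459 [ 0.4897 -0.0415  0.0514] [[0.458, -0.061, 0.031], [0.519, -0.039, 0.057]]
lid 16817 [ 0.4855 -0.0785  0.0666] [[0.444, -0.126, 0.064], [0.522, -0.042, 0.068]]
knob 364 [ 0.4587 -0.0642  0.079 ] [[0.452, -0.07, 0.075], [0.463, -0.06, 0.081]]
```

Emit:
move_arm(motion=[[1, [0.0012, -0.0003, 0], [0, 0, 1]], [1, [0.0024, -0.0006, 0], [0, 0, 2]], [1, [0.0036, -0.0009, 0], [0, 0, 3]], [1, [0.0036, -0.0009, 0], [0, 0, 3]], [1, [0.0036, -0.0009, 0], [0, 0, 3]]])

```text
t: 17.95
position: [0.4469, -0.0767, 0.0982]
tool_rot: [-2.867, -1.285, 0.002]
contact_force: [-2.4, -2.5, 1.1]
width: -0.002
grasp_force: 1.8
```

```bash
python3 -c "
from h import *
look()"
```

```text
t 17.95 pos [ 0.4469 -0.0767  0.0982] heading 48.3 radius 0.0705 ang 153.7 pin in tool [ 0.0187  0.0679 -0.0001] tilt [-0.001 -0.001 -1.   ] F [-2.37 -2.54  1.07]
rim/inside 328 [ 0.4907 -0.0406  0.0457] [[0.463, -0.053, 0.03], [0.514, -0.039, 0.058]]
lid 16796 [ 0.4864 -0.0778  0.0666] [[0.446, -0.124, 0.064], [0.523, -0.041, 0.068]]
knob 345 [ 0.4603 -0.062   0.0789] [[0.454, -0.068, 0.075], [0.464, -0.058, 0.081]]
```

The reaction force jumped to about 3.5 N, opposing the push, so the lid is on its stop. I'll back off, rise, and check.

Emit:
move_arm(motion=[[1, [-0.006, 0, 0], [0, 0, 0]], [1, [-0.012, 0, 0], [0, 0, 0]], [1, [-0.015, 0, -0.03], [0, 0, 0]], [1, [-0.025, 0, -0.07], [0, 0, 0]], [1, [-0.035, 0, -0.11], [0, 0, 0]]])

```text
t: 18.5
position: [0.4234, -0.1027, 0.209]
tool_rot: [-2.866, -1.284, 0.0]
contact_force: [0.5, -0.0, -0.1]
width: -0.003
grasp_force: 0.0
```

Emit:
move_arm(motion=[[1, [-0.02, 0, -0.01], [0, 0, 0]], [1, [-0.04, 0, -0.02], [0, 0, 0]], [1, [-0.06, 0, -0.03], [0, 0, 0]], [1, [-0.06, 0, -0.03], [0, 0, 0]], [1, [-0.06, 0, -0.03], [0, 0, 0]]])

```text
t: 19.0
position: [0.3843, -0.1476, 0.2384]
tool_rot: [2.868, 1.282, 0.003]
contact_force: [-0.3, 0.0, -0.0]
width: 0.0
grasp_force: 0.0
```

```bash
python3 - <<'E'
from h import *
look(); im=arm.get_image("wrist"); W,T=wcloud(im,arm.sense())
ys,xs=np.where((im["z_map"]>0)&(np.abs(W[...,2]-.067)<.004)&(np.hypot(W[...,0]-.483,W[...,1]+.083)<.07)); print(xs.min(),xs.max(),ys.min(),ys.max())
x0,y0=max(xs.min()-15,0),max(ys.min()-15,0); save(im,"w3.png",(x0,y0,xs.max()+15,ys.max()+15),5)
b=(im["z_map"]>0)&(np.hypot(W[...,0]-.483,W[...,1]+.083)<.07)
q=W[b&(W[...,2]>.064)&(W[...,2]<.071)]; print("lid",cv2.minEnclosingCircle(q[:,:2].astype(np.float32)))
q=W[b&(W[...,2]>.02)&(W[...,2]<.05)]; A=np.c_[2*q[:,:2],np.ones(len(q))]; print("box side",len(q),np.linalg.lstsq(A,(q[:,:2]**2).sum(1),rcond=None)[0][:2] if len(q)>20 else 0)
E
```

```text
t 19.0 pos [ 0.3843 -0.1476  0.2384] heading 48.2 radius 0.1318 ang 197.5 pin in tool [0.1133 0.0673 0.0002] tilt [ 0.001  0.001 -1.   ] F [-0.3   0.02 -0.02]
rim/inside 13 [ 0.4364 -0.0966  0.0497] [[0.435, -0.113, 0.03], [0.445, -0.076, 0.053]]
lid 6335 [ 0.48   -0.0852  0.0665] [[0.438, -0.127, 0.064], [0.522, -0.042, 0.068]]
knob 142 [ 0.4579 -0.0644  0.079 ] [[0.452, -0.07, 0.075], [0.464, -0.058, 0.081]]
237 330 20 108
lid ((0.48018163442611694, -0.08389986306428909), 0.04569806903600693)
box side 14 0
```

View pics/w3.png

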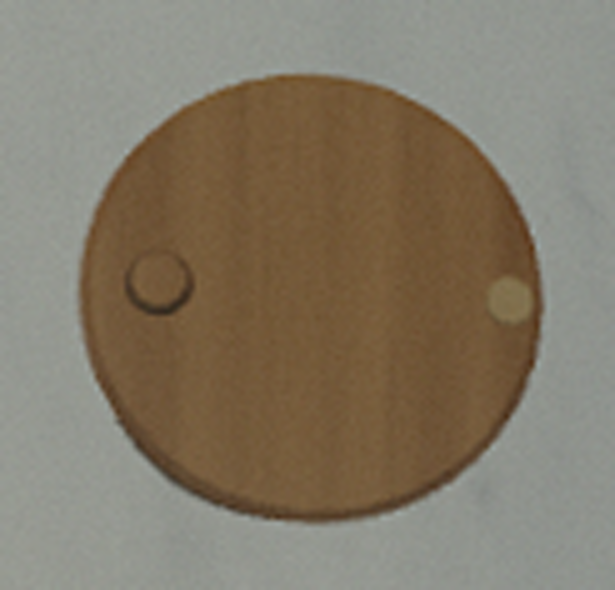

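The picture shows the lid sitting squarely over the box, with its knob at (158,280) and pin at (510,300). The lid centre is (0.480,-0.084), over the box. Next is the pad's middle at about (0.481,0.190).

Emit:
move_arm(motion=[[1, [0.03, -0.015, 0], [0, 0, 0]], [1, [0.06, -0.03, 0], [0, 0, 0]], [1, [0.09, -0.045, 0], [0, 0, 0]], [1, [0.125, -0.06, 0], [0, 0, 0]], [1, [0.158, -0.076, 0], [0, 0, 0]]])

```text
t: 19.6
position: [0.4329, 0.0233, 0.2376]
tool_rot: [-2.866, -1.285, 0.001]
contact_force: [0.1, -0.1, 0.4]
width: -0.001
grasp_force: 0.0
```

Emit:
move_arm(motion=[[1, [0.033, -0.015, 0], [0, 0, 0]], [1, [0.066, -0.03, 0], [0, 0, 0]], [1, [0.1, -0.05, 0], [0, 0, 0]], [1, [0.135, -0.065, 0], [0, 0, 0]], [1, [0.158, -0.077, 0], [0, 0, 0]]])

```text
t: 20.1
position: [0.4805, 0.1935, 0.2374]
tool_rot: [-2.864, -1.288, 0.0]
contact_force: [0.8, -0.4, -0.3]
width: 0.0
grasp_force: 0.0
```

```bash
python3 - <<'E'
from h import *
s=rel(); im=arm.get_image("wrist"); W,T=wcloud(im,s)
for t in ("order_pad","pencil"):
    for m in arm.masks_of("wrist",t)[:2]:
        q=W[m["pixels"]&(im["z_map"]>0)]; q=q[(q[:,2]>.006)&(q[:,2]<.03)]
        if len(q): print(t,round(m["score"],2),cv2.minAreaRect(q[:,:2].astype(np.float32)*1000),np.median(q,0).round(3))
im=arm.get_image("scene"); W=cloud(im)
b=(im["z_map"]>0)&(np.hypot(W[...,0]-.481,W[...,1]+.085)<.06)&(W[...,2]>.06)&(W[...,2]<.071); print("lid scene",cv2.minEnclosingCircle(W[b][:,:2].astype(np.float32)))
E
```

```text
t 20.1 pos [0.4805 0.1935 0.2374] heading 48.4 radius 0.3029 ang 95.6 pin in tool [-2.059e-01  2.222e-01 -2.000e-04] tilt [ 0.    -0.001 -1.   ] F [ 0.82 -0.37 -0.26]
order_pad 0.86 ((481.8062438964844, 189.46446228027344), (105.09487915039062, 150.21676635742188), 69.54913330078125) [0.481 0.191 0.011]
pencil 0.7 ((518.0210571289062, 171.66607666015625), (115.46202850341797, 8.795172691345215), 87.34630584716797) [0.518 0.17  0.017]
lid scene ((0.47900837659835815, -0.08566460013389587), 0.04842555895447731)
```

The pad's middle is confirmed at (0.482,0.189). I'll descend to tips about 5 cm above the worktop, clear of the pencil, and hold.

Emit:
move_arm(motion=[[1, [0, 0, 0.03], [0, 0, 0]], [1, [0, 0, 0.07], [0, 0, 0]], [1, [0, 0, 0.11], [0, 0, 0]], [1, [0, 0, 0.14], [0, 0, 0]], [1, [0, 0, 0.15], [0, 0, 0]]])

```text
t: 20.8
position: [0.4768, 0.1881, 0.0846]
tool_rot: [-2.867, -1.282, 0.013]
contact_force: [-1.1, -0.3, 0.2]
width: 0.002
grasp_force: 0.0
```

Emit:
move_arm(motion=[[1, [0, 0, 0], [0, 0, 0]], [1, [0, 0, 0], [0, 0, 0]], [1, [0, 0, 0], [0, 0, 0]], [1, [0, 0, 0], [0, 0, 0]], [1, [0, 0, 0], [0, 0, 0]]])

```text
t: 21.3
position: [0.4813, 0.1905, 0.0896]
tool_rot: [2.867, 1.284, 0.004]
contact_force: [0.1, -0.1, -0.3]
width: -0.0
grasp_force: 0.0
```

Emit:
move_arm(motion=[[1, [0, 0, 0], [0, 0, 0]], [1, [0, 0, 0], [0, 0, 0]], [1, [0, 0, 0], [0, 0, 0]], [1, [0, 0, 0], [0, 0, 0]], [1, [0, 0, 0], [0, 0, 0]]])

```text
t: 21.8
position: [0.4803, 0.1902, 0.0882]
tool_rot: [2.867, 1.284, -0.0]
contact_force: [0.4, -0.6, 0.2]
width: -0.002
grasp_force: 0.0
```

Emit:
move_arm(motion=[[1, [0, 0, 0], [0, 0, 0]], [1, [0, 0, 0], [0, 0, 0]], [1, [0, 0, 0], [0, 0, 0]], [1, [0, 0, 0], [0, 0, 0]], [1, [0, 0, 0], [0, 0, 0]]])

```text
t: 22.3
position: [0.4803, 0.1902, 0.0883]
tool_rot: [-2.867, -1.284, 0.0]
contact_force: [0.1, -0.2, 0.3]
width: -0.005
grasp_force: 0.0
```

Emit:
move_arm(motion=[[1, [0, 0, 0], [0, 0, 0]], [1, [0, 0, 0], [0, 0, 0]], [1, [0, 0, 0], [0, 0, 0]], [1, [0, 0, 0], [0, 0, 0]], [1, [0, 0, 0], [0, 0, 0]]])

```text
t: 22.8
position: [0.4804, 0.1902, 0.0883]
tool_rot: [2.867, 1.284, 0.0]
contact_force: [-0.5, -0.0, 0.1]
width: 0.001
grasp_force: 0.0
```

Emit:
move_arm(motion=[[1, [0, 0, -0.02], [0, 0, 0]], [1, [0, 0, -0.06], [0, 0, 0]], [1, [0, 0, -0.1], [0, 0, 0]], [1, [0, 0, -0.13], [0, 0, 0]], [1, [0, 0, -0.13], [0, 0, 0]]])

```text
t: 23.3
position: [0.484, 0.1913, 0.2238]
tool_rot: [2.866, 1.284, 0.017]
contact_force: [0.3, -0.4, -0.2]
width: 0.001
grasp_force: 0.0
```

```bash
python3 - <<'E'
from h import *
rel(); im=arm.get_image("scene"); W=cloud(im)
for lo,hi in ((.06,.071),(.074,.084)):
    b=(im["z_map"]>0)&(np.hypot(W[...,0]-.481,W[...,1]+.085)<.06)&(W[...,2]>lo)&(W[...,2]<hi); print(b.sum(),np.median(W[b],0).round(4))
E
```

```text
t 23.3 pos [0.484  0.1913 0.2238] heading 48.3 radius 0.3004 ang 95.0 pin in tool [-0.206   0.2186 -0.0007] tilt [ 0.01   0.006 -1.   ] F [ 0.3  -0.43 -0.24]
309 [ 0.477  -0.0882  0.0678]
11 [ 0.457  -0.0664  0.0767]
```

The lid is shut, the box and pad are in place, and the arm is clear.

```bash
python3 -c "
from bench import arm
print(arm.finish_job())"
```

```text
the job is handed in; nothing more can be done
None
```

I handed the job in at about 23 s: lid swung open past 2 rad, pointed into the open box for about 2 s, lid pushed back onto its stop, then pointed at the blue order pad for about 2 s without touching it or the pencil (the hand-in returned no verdict).

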